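# Centre the perfume bottle on its marble pedestal

### The arm

A 6-joint arm with a two-finger parallel gripper is mounted at the origin on the work surface. World frame = base frame: x ahead of the robot, y to its left, z up, the work surface at z = 0. Lengths are in m, angles in degrees, forces in N, time in s.
With the tool pointing down it reaches from about 0.4 to 0.825 m from the base axis. Payload 7 kg.
Tool frame: the origin (TCP) lies where the fingers leave the gripper's body, on its centre line; the fingertips stand 66 mm ahead of it and the grasp point (between the pads) lies 47 mm ahead of it; z points along the fingers, y is the direction in which the jaws open and shut (so a half turn about z gives the same grasp; the last joint's range is limited). The gripper opens to 88 mm and grips with 3 to 60 N. Pads are 19 mm wide; open, the fingers measure 130 mm over their backs; the gripper's body (78 mm by 193 mm) begins 47 mm behind the grasp point.
Start: joints at [-48.352, 20.546, 0.682, 0, -70.136, -16.507], TCP at [0.287, -0.611, 0.292] pointing down, gripper open.
Joint ranges: [-176.03, 176.03], [-82.01, 121.73], [-58.28, 71.71], [-173.87, 95.51], [-174.79, -0.11], [-173.66, 173.66]. Speed limits (degrees/s): [136.94, 136.94, 172.46, 180, 180, 180].

### API

Orientations are given as [roll, pitch, yaw] about the fixed x, y, z axes, in that order (R = Rz(yaw) Ry(pitch) Rx(roll)).
In Python, from plant import get_obs, snapshot, close_job gives the robot as it stands.
- The arm moves only by the tool play_rows, never from a script. Its argument "series" is a list of rows, each a list of 5 numbers: the opening in per cent of the stroke, from 0 (shut) to 100 (fully open), then the shift along the tool's x, y, z in m, then the turn about the tool's z in degrees. In form: [[jaw, dx, dy, dz, spin], ...]. A call has 1 to 10 rows; each row is the pose to reach, as a shift and turn from the pose commanded when the call began, along the tool's axes at that moment; what a row does not reach only later rows make up. A row lasts 1/10 s, in which the tool goes at most 50 mm and 8.59 degrees, less where a joint would pass 70% of its speed; a pose out of reach is approached as far as the arm can. A call with a gripper value outside its range is refused whole. The fingers move at their own pace and stop on an object; the grip force is fixed at half the most. Time passes only in rows, so rows that repeat a pose let the fingers close. It gives the time, the measured TCP pose, the force and the opening at its end, in the units of the state.
- get_obs(): the state, without advancing time (a new reading comes with each control period).
- snapshot(name): name is "side" or "top" or "wrist"; returns a dict with "frame" (420x560x3 uint8, red, green, blue), "z_map" (420x560 float32, m along the optical axis (not along the pixel's ray), 0 where there is no reading), "mtx" (3x3 intrinsics, pixels), "camera_from_world" (4x4, takes a point from world to camera coordinates); the wrist camera has in their place "tool_from_camera" (4x4, takes a point from camera to tool coordinates, whose origin is the TCP and whose axes are the flange's). Camera axes: x right, y up, looking along -z (the intrinsics and any distortion apply to the point x, -y, -z); pixel columns grow to the right and rows downward; lengths in m; the calibration is good to about 2 mm. A picture is of the moment at which its call begins: read the wrist's pose just before it.
- close_job(): hands the job in, once; it reports no verdict.
The state is a dict: "clock": time; "joint_pos": joint angles; "qvel": joint speeds; "tau": joint torques, N m; "tool_pos": TCP position; "orientation": TCP orientation; "force": force on the tool from outside, world axes, zero at the start; "moment": the same for the moment, N m; "opening": finger opening in m.
Only numpy, scipy, OpenCV 4.12 (cv2) and the standard library are available. Lean on these libraries where they do the work, as an engineer would, in place of code of your own. Each camera call takes 0.05 s, during which the arm holds its last target.

### The job

On the dressing tray the little rose-red perfume bottle stands well off-centre on its small marble pedestal. Nudge it with light taps of the fingertips, low on its round belly, until it stands upright in the middle of the pedestal's top with an even margin of marble all round. Only push it gently: do not pinch, lift or topple it, leave the pedestal and the other things on the tray where they stand, and finish with the hand clear.

Things in the scene. Friction and masses are not known exactly. Their poses are not given: they have to be found in the camera images.
- flacon_foot (a point): the perfume bottle to be centred: a round, top-heavy bottle 54 mm tall, 0.09 to 0.18 kg. This point is the centre of the underside of its foot (26 mm in diameter); z runs up the bottle. Loose; it stands on the pedestal, its foot wholly on the marble. Above the belly it tapers to a brass collar (15 mm diameter, 33 to 38 mm up) and a brass ball stopper 18 mm in diameter
- flacon_belly (a point): centre of the bottle's rose-red glass belly at its widest, 13 mm above the underside of the foot: 44 mm in diameter here. Pushed slowly here by an upright finger the bottle slides and stays where the finger leaves it; pushed at the collar or stopper it tips over
- pedestal_top (a point): centre of the flat round top of the white marble pedestal. The top is 90 mm in diameter and lies 60 mm above the tray's floor (70 mm above the counter); below it the pedestal narrows to a waist, then a foot 84 mm in diameter. 0.9 kg, loose, standing on the tray; its yaw means nothing
- tray: dark wooden tray 330 mm (its x) by 400 mm (its y), fixed to the counter; origin at the centre of its underside, floor 10 mm above the counter, rim 18 mm high, a low brass handle 38 mm high on each y end
- cologne: bystander on the tray: upright amber glass bottle 30 x 50 mm, 94 mm tall with its black cap; origin at the centre of its underside
- dish: bystander on the tray: blue ceramic trinket bowl 84 mm in diameter, 24 mm tall; origin at the centre of its underside
- lipstick: bystander on the tray: upright black lipstick tube 23 mm in diameter, 75 mm tall; origin at the centre of its underside
There are look-alikes about, which are no part of the job. Leave any blue look-alike of the part that bears flacon_foot alone.

How it is judged:
By the outcome, as a careful person would: the job done as asked, in the order asked, and still so for the second after the job is handed in, with the robot touching nothing.
It also fails if it takes over 64 s, if anything falls off the work surface, if the arm or the gripper's body presses on something with over 40 N, if the wrist force passes 120 N, or if a joint passes its speed limit or range.

## Working session

There is one attempt and no reset: what is moved stays moved. The work goes in short steps, Python scripts to look and compute and a tool call to move; the robot and the scene stay as the last step left them, time stands still between calls to the robot, and variables do not carry over. Pictures are saved under pics/ and viewed, and the job is handed in when it is done.

Besides the shell and the picture viewer there is one more tool, called after "Call:" in YAML: its name, and indented under it one key for each argument. play_rows: Moves the arm, as the interface text tells. Its arguments: {"type":"object","properties":{"series":{"type":"array"}},"required":["series"]}

```bash
mkdir -p pics; python3 - <<'E'
from plant import get_obs, snapshot
import cv2,numpy as np,pickle
o=get_obs();print(o)
for n in ("side","top"):
    s=snapshot(n);pickle.dump(s,open(f"{n}0.pkl","wb"));cv2.imwrite(f"pics/{n}0.png",s["frame"][:,:,::-1]);print(s["mtx"],s["camera_from_world"])
E
```

```text
{'clock': 0.0, 'joint_pos': array([-4.83521756e+01,  2.05905773e+01,  6.37746714e-01, -2.06182038e-02,
       -7.01354632e+01, -1.65076629e+01]), 'qvel': array([-0.07102717,  0.13393556, -0.00928567, -0.00072535,  0.09534284,
       -0.04671209]), 'tau': array([-6.93799320e-04, -5.82724464e+01,  2.93061680e+01,  6.99759990e+00,
        6.99918033e-03, -1.43747975e-04]), 'tool_pos': array([ 0.28661677, -0.61073916,  0.29126089]), 'orientation': array([ 1.79909838e+02, -6.50669650e-03, -1.54866854e+02]), 'force': array([-0.01972757, -0.39733934,  0.05453903]), 'moment': array([-0.04763054, -0.00587576, -0.00218031]), 'opening': 0.08763992779612571}
[[449.63139653   0.         279.72537973]
 [  0.         449.63139653 210.38528571]
 [  0.           0.           1.        ]] [[-0.94141458 -0.3368946  -0.01551153  0.62371888]
 [ 0.23695739 -0.69347839  0.68039615 -0.17201877]
 [-0.2399787   0.63685929  0.73268033 -0.70396256]
 [ 0.          0.          0.          1.        ]]
[[436.76123471   0.         274.47320477]
 [  0.         436.76123471 219.73685037]
 [  0.           0.           1.        ]] [[-0.02173384 -0.99955303  0.02052775  0.03499942]
 [ 0.9905603  -0.01874961  0.13578937 -0.63055531]
 [-0.13534379  0.0232852   0.99052504 -0.87195597]
 [ 0.          0.          0.          1.        ]]
```

View pics/side0.png

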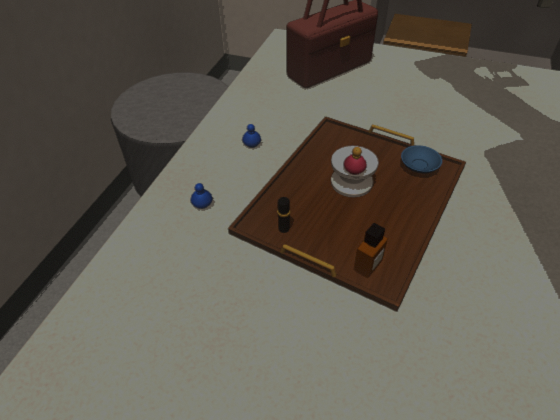

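View pics/top0.png

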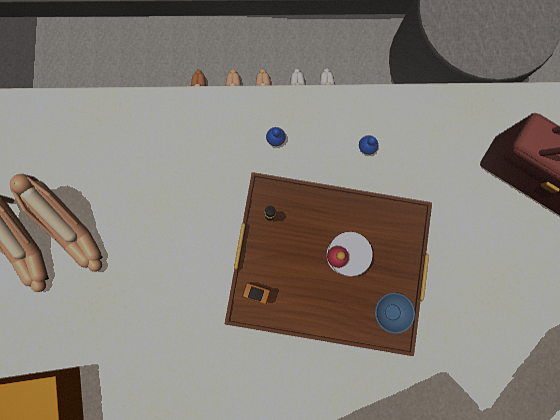

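The side view shows the red bottle at (355,163) on the white pedestal. The top view shows it at (338,257) on marble centred near (350,254). The blue look-alikes, top (276,136) and (368,145), are off the tray, and the red one fits the description. Next I'll enlarge that area and measure it.

```bash
cat > h.py <<'E'
import numpy as np,cv2,pickle
def cast(s,uv,z,T=None):
    """pixel->world on plane z; T = world_from_camera"""
    if T is None: T=np.linalg.inv(s["camera_from_world"])
    K=s["mtx"]; u,v=np.asarray(uv,float).T
    d=np.stack([(u-K[0,2])/K[0,0],-(v-K[1,2])/K[1,1],-np.ones_like(u)],1)
    dw=d@T[:3,:3].T; o=T[:3,3]
    return o+dw*((z-o[2])/dw[:,2])[:,None]
def pts(s,T=None):
    if T is None: T=np.linalg.inv(s["camera_from_world"])
    K=s["mtx"];Z=s["z_map"];v,u=np.mgrid[:Z.shape[0],:Z.shape[1]]
    P=np.stack([(u-K[0,2])/K[0,0]*Z,-(v-K[1,2])/K[1,1]*Z,-Z],-1)
    return P@T[:3,:3].T+T[:3,3]
def circ(p):
    A=np.c_[2*p[:,:2],np.ones(len(p))];b=(p[:,:2]**2).sum(1)
    for _ in range(4):
        c=np.linalg.lstsq(A,b,rcond=None)[0];r=np.sqrt(c[2]+c[0]**2+c[1]**2)
        e=abs(np.hypot(*(np.c_[A[:,0]/2,A[:,1]/2]-c[:2]).T)-r);k=e<max(2.5*np.median(e),.0005);A,b=A[k],b[k]
    return c[:2],r,e.std()
def big(m):
    n,l,st,c=cv2.connectedComponentsWithStats(m.astype(np.uint8));i=1+np.argmax(st[1:,4]);return l==i
E
python3 - <<'E'
from h import *
for n,box in (("top",(315,220,390,290)),("side",(320,140,390,205))):
    s=pickle.load(open(f"{n}0.pkl","rb"));f=s["frame"];x0,y0,x1,y1=box
    cv2.imwrite(f"pics/{n}0c.png",cv2.resize(f[y0:y1,x0:x1,::-1],None,fx=8,fy=8,interpolation=cv2.INTER_CUBIC))
    P=pts(s);m=np.zeros(f.shape[:2],bool);m[y0:y1,x0:x1]=1
    g=m&(P[...,2]>.064)&(P[...,2]<.076)&(s["z_map"]>0)
    hsv=cv2.cvtColor(f,cv2.COLOR_RGB2HSV)
    w=m&(hsv[...,1]<70)&(hsv[...,2]>110);h=hsv
    red=big(m&((h[...,0]>165)|(h[...,0]<4))&(h[...,1]>150)&(h[...,2]>90))
    top=m&(P[...,2]>.11)
    print(n,"marble z",np.median(P[g][:,2]),g.sum(),"red px",np.argwhere(red).mean(0)[::-1],red.sum(),"top pts",P[top].mean(0),P[top][:,2].max())
    # rim contour: union of white and red, hull, at z .07
    if n=="top":
        c=max(cv2.findContours((big(w|red)).astype(np.uint8),cv2.RETR_EXTERNAL,cv2.CHAIN_APPROX_NONE)[0],key=cv2.contourArea)[:,0]
        print("ped",circ(cast(s,c,.07)))
    cr=max(cv2.findContours(red.astype(np.uint8),0,1)[0],key=len)[:,0]
    q=cast(s,cr,.083);print("belly",circ(q),cast(s,[np.argwhere(red).mean(0)[::-1]],.083))
    rp=P[red];print("red pts",rp.mean(0),rp[:,2].min(),rp[:,2].max())
E
```

```text
top marble z 0.06922998308997613 1182 red px [336.09375    256.73214286] 224 top pts [ 0.53943361 -0.06226339  0.33389727] 0.9485984714839408
ped (array([ 0.55601183, -0.12730225]), np.float64(0.04409739459635025), np.float64(0.00033178799023921956))
belly (array([ 0.55010809, -0.10010175]), np.float64(0.018878592682210413), np.float64(0.0002035636329132055)) [[ 0.54925822 -0.09750724  0.083     ]]
red pts [ 0.54864298 -0.09540563  0.09584379] 0.08645616033681125 0.1036993873047698
side marble z 0.06987595689068427 768 red px [354.94021739 163.02717391] 184 top pts [0.52987842 0.03769653 0.23001879] 0.642495265762922
belly (array([ 0.549635  , -0.10701832]), np.float64(0.01671133732440512), np.float64(0.0005825730314660522)) [[ 0.54959981 -0.10687524  0.083     ]]
red pts [ 0.5467924  -0.08720037  0.10006154] 0.08748512349017246 0.642495265762922
```

```bash
python3 - <<'E'
import cv2,numpy as np
a=cv2.imread("pics/top0c.png");b=cv2.imread("pics/side0c.png")
h=max(a.shape[0],b.shape[0]);o=np.zeros((h,a.shape[1]+b.shape[1],3),np.uint8);o[:a.shape[0],:a.shape[1]]=a;o[:b.shape[0],a.shape[1]:]=b
cv2.imwrite("pics/c0.png",cv2.resize(o,(780,int(780*h/o.shape[1]))))
E
```

```text
(no output)
```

View pics/c0.png

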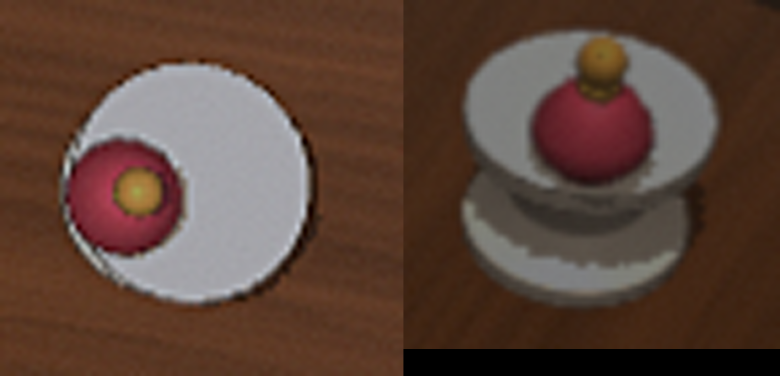

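Confirmed: the red bottle is about 27 mm off, towards +y of the pedestal centre. I'll set the jaws to a narrow gap, turn the tool x axis along the push direction and approach behind the bottle, staying high.

Call:
play_rows:
  series:
    - [27, -0.04, 0.035, 0, -8]
    - [27, -0.08, 0.07, 0, -16]
    - [27, -0.12, 0.105, 0, -24]
    - [27, -0.16, 0.14, 0, -32]
    - [27, -0.2, 0.175, 0, -40]
    - [27, -0.24, 0.21, 0, -48]
    - [27, -0.28, 0.245, 0, -56]
    - [27, -0.32, 0.28, 0, -64]
    - [27, -0.36, 0.315, 0, -71]
    - [27, -0.4, 0.35, 0, -78]

```text
clock: 1.1
tool_pos: [0.4877, -0.1511, 0.2922]
orientation: [-180.0, 0.0, -76.6]
force: [1.1, -0.7, 0.6]
opening: 0.0241
```

```bash
python3 - <<'E'
from plant import get_obs, snapshot
from h import *
o=get_obs();print(o['clock'],o['tool_pos'],o['orientation'],o['joint_pos'],o['opening'])
s=snapshot("wrist");s['obs']=o;pickle.dump(s,open("w1.pkl","wb"));cv2.imwrite("pics/w1.png",s["frame"][:,:,::-1]);print(s['tool_from_camera'],s['mtx'])
E
```

```text
1.1 [ 0.48771243 -0.15107874  0.29222433] [-1.79987718e+02  2.88186049e-03 -7.65645854e+01] [ 4.85022274e+00  4.94330755e+00 -1.97237954e+01 -5.15370336e-03
 -6.53211833e+01  8.58734292e+00] 0.0241486581046915
[[ 3.13905557e-04  9.58676999e-01  2.84496594e-01  7.68050979e-02]
 [ 9.99999136e-01 -6.64057733e-04  1.13432496e-03 -9.93531948e-04]
 [ 1.27637342e-03  2.84495992e-01 -9.58676380e-01 -9.40534330e-02]
 [ 0.00000000e+00  0.00000000e+00  0.00000000e+00  1.00000000e+00]] [[309.37911859   0.         276.84602306]
 [  0.         309.37911859 217.94442958]
 [  0.           0.           1.        ]]
```

View pics/w1.png

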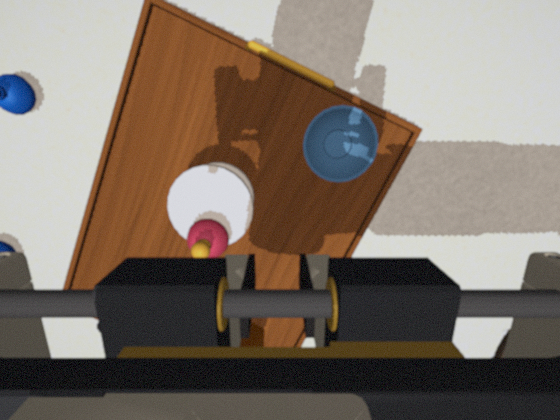

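The wrist view shows the pedestal at (210,203) and the bottle at (208,238), clear of the hand. I'll carry on to the start point behind the bottle.

Call:
play_rows:
  series:
    - [27, -0.03, -0.025, 0, 0]
    - [27, -0.06, -0.05, 0, 0]
    - [27, -0.095, -0.073, 0, 0]
    - [27, -0.095, -0.073, 0, 0]
    - [27, -0.095, -0.073, 0, 0]

```text
clock: 1.65
tool_pos: [0.537, -0.0431, 0.2916]
orientation: [179.9, 0.0, -76.8]
force: [-0.5, -0.3, 0.2]
opening: 0.0239
```

```bash
cat > wl.py <<'E'
import sys
from plant import get_obs, snapshot
from h import *
from scipy.spatial.transform import Rotation as R
n=sys.argv[1]
o=get_obs();s=snapshot("wrist");s['obs']=o;pickle.dump(s,open(n+".pkl","wb"))
T=np.eye(4);T[:3,:3]=R.from_euler('xyz',o['orientation'],degrees=True).as_matrix();T[:3,3]=o['tool_pos'];Tt=T.copy()
T=T@s['tool_from_camera']
f=s["frame"];h=cv2.cvtColor(f,cv2.COLOR_RGB2HSV);P=pts(s,T)
red=((h[...,0]>160)|(h[...,0]<4))&(h[...,1]>120)&(h[...,2]>60)
red=big(red)
w=(h[...,1]<60)&(h[...,2]>90)&(P[...,2]>.062)&(P[...,2]<.078)
near=np.linalg.norm(P[...,:2]-[.556,-.127],axis=-1)<.06
w&=near
dist=cv2.findContours((w|red).astype(np.uint8),0,1)[0];c=max(dist,key=cv2.contourArea)[:,0]
hull=cv2.convexHull(c)[:,0]
vis=f.copy();cv2.drawContours(vis,[c[:,None]],-1,(0,255,0),1)
cr=max(cv2.findContours(red.astype(np.uint8),0,1)[0],key=len)[:,0];cv2.drawContours(vis,[cr[:,None]],-1,(255,255,0),1)
p=cast(s,c,.07,T);pc,r,e=circ(p)
print(o['clock'],"tcp",o['tool_pos'],o['orientation'],"F",o['force'],"op",o['opening'])
print("ped",pc,r,e,"marble z",np.median(P[w][:,2]))
# belly: tangent rays of outline -> sphere-ish; use depth points sphere/ellipse: fit circle by red pts near widest
rp=P[red&(abs(P[...,2]-.095)<.03)]
A=np.c_[2*rp,np.ones(len(rp))];
# sphere with radius free
q=np.linalg.lstsq(A,(rp**2).sum(1),rcond=None)[0];print("sphere",q[:3],np.sqrt(q[3]+q[:3]@q[:3]))
# silhouette: bisect angular extents in camera -> column centre
cam=T[:3,3]
bc,br,be=circ(cast(s,cr,.083,T));print("outline@.083",bc,br,be)
# brass stopper
br=(h[...,0]>8)&(h[...,0]<32)&(h[...,1]>110)&(h[...,2]>90)&(np.linalg.norm(P[...,:2]-q[:2],axis=-1)<.03)&(P[...,2]>.09)
if br.sum()>10:
    b=big(br);cb=max(cv2.findContours(b.astype(np.uint8),0,1)[0],key=len)[:,0];cv2.drawContours(vis,[cb[:,None]],-1,(0,255,255),1)
    (u,v),rr=cv2.minEnclosingCircle(cb);tp=cast(s,[(u,v)],.115,T)[0];print("stopper@.115",tp,"px",u,v,rr,"zmax",P[b][:,2].max())
for nm,q2 in (("sphere",q[:2]),("outline",bc)):
    d=np.r_[q2-pc,0]@Tt[:3,:3];t=np.r_[q2-o['tool_pos'][:2],0]@Tt[:3,:3]
    print(nm,"bottle-ped tool xy mm",d[:2]*1e3,"bottle-tcp tool",t[:2]*1e3)
x=f.shape;cv2.imwrite(f"pics/{n}.png",vis[:,:,::-1])
E
python3 wl.py w2
```

```text
1.65 tcp [ 0.53696552 -0.04313542  0.29160588] [ 1.79932064e+02  5.95964669e-03 -7.67548206e+01] F [-0.46983971 -0.2916053   0.20794494] op 0.023939981600514876
ped [ 0.55698686 -0.12921578] 0.04420702241408154 0.0002350074250219306 marble z 0.07134620303677419
sphere [ 0.55110596 -0.10093951  0.08739379] 0.019329171405962485
outline@.083 [ 0.55056084 -0.10006583] 0.020391534994342174 0.00016618256893067646
stopper@.115 [ 0.55055905 -0.10066599  0.115     ] px 278.0986022949219 147.6901397705078 10.521373748779297 zmax 0.3856514280916437
sphere bottle-ped tool xy mm [-28.87149941  -0.75415904] bottle-tcp tool [59.50625314 -0.52029138]
outline bottle-ped tool xy mm [-29.84683105  -0.42371959] bottle-tcp tool [58.5309215  -0.18985192]
```

View pics/w2.png

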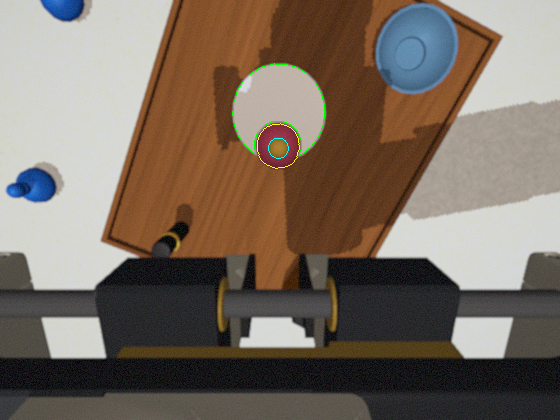

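The wrist view shows the marble at (279,110) and the bottle at (279,146), both in line with the gap between the fingers. The bottle is 29 mm short of centre along tool x and under 1 mm off sideways. Now I'll descend behind the bottle, with the tips about 7 mm above the marble.

Call:
play_rows:
  series:
    - [27, 0, 0, 0.035, 0]
    - [27, 0, 0, 0.07, 0]
    - [27, 0, 0, 0.1, 0]
    - [27, 0, 0, 0.125, 0]
    - [27, 0, 0, 0.14, 0]
    - [27, 0, 0, 0.147, 0]
    - [27, 0, 0, 0.147, 0]
    - [27, 0, 0, 0.147, 0]
    - [27, 0, 0, 0.147, 0]

```text
clock: 2.6
tool_pos: [0.5376, -0.0441, 0.1463]
orientation: [-179.9, -0.0, -76.9]
force: [0.8, -0.2, 0.2]
opening: 0.0235
```

```bash
python3 wl.py w3; python3 - <<'E'
from plant import snapshot
import cv2
s=snapshot("side");cv2.imwrite("pics/s3.png",cv2.resize(s["frame"][90:240,260:460,::-1],None,fx=3.8,fy=3.8,interpolation=2))
E
```

```text
2.6 tcp [ 0.53757739 -0.04413213  0.14627173] [-1.79889643e+02 -4.54957371e-03 -7.68708291e+01] F [ 0.79666356 -0.20415921  0.22323534] op 0.02349658705112712
ped [ 0.55662804 -0.12905557] 0.044517897800644 0.00010728443794692079 marble z 0.07142421078150539
sphere [ 0.55088332 -0.10106307  0.08758595] 0.019242485823424388
outline@.083 [ 0.55051907 -0.10008124] 0.021345518172152286 0.0001328768744291119
stopper@.115 [ 0.55054172 -0.10065785  0.115     ] px 280.3571472167969 174.5 22.247547149658203 zmax 0.24033129418428284
sphere bottle-ped tool xy mm [-28.56568243  -0.76387197] bottle-tcp tool [ 5.84651869e+01 -2.64116196e-02]
outline bottle-ped tool xy mm [-29.60458186  -0.6321541 ] bottle-tcp tool [57.42628743  0.10530625]
```

View pics/w3.png

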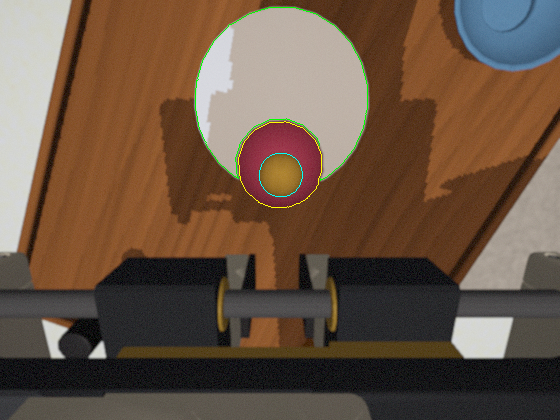

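View pics/s3.png

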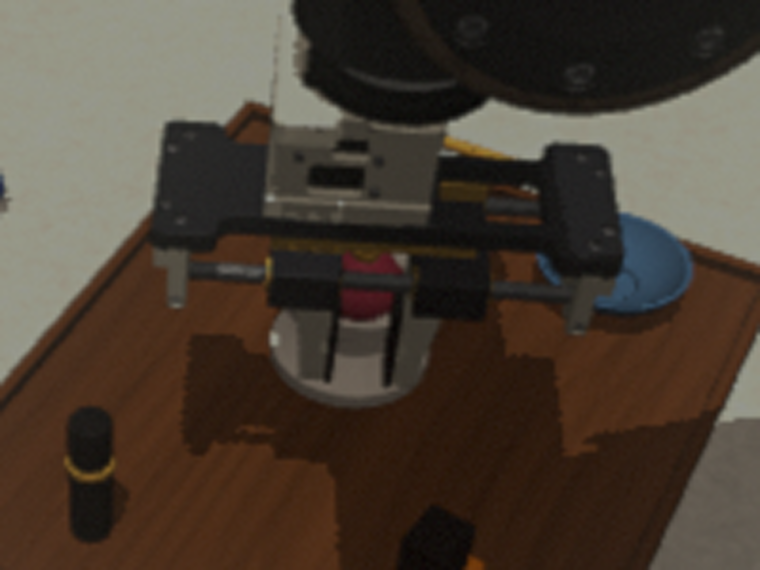

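The wrist view shows the bottle at (280,165) ahead of the gap, and the side view shows the fingers behind the pedestal with the gripper body above everything. I'll close in and lower 2 mm, then touch softly.

Call:
play_rows:
  series:
    - [27, 0.006, 0.0005, 0.002, 0]
    - [27, 0.012, 0.0005, 0.002, 0]
    - [27, 0.018, 0.0005, 0.002, 0]
    - [27, 0.022, 0.0005, 0.002, 0]
    - [27, 0.025, 0.0005, 0.002, 0]
    - [27, 0.025, 0.0005, 0.002, 0]
    - [27, 0.025, 0.0005, 0.002, 0]

```text
clock: 3.4
tool_pos: [0.5422, -0.0686, 0.1431]
orientation: [180.0, 0.0, -76.9]
force: [0.4, -0.2, 0.5]
opening: 0.0235
```

```bash
python3 wl.py w4
```

```text
3.4 tcp [ 0.54219714 -0.06855963  0.14312475] [ 1.79995532e+02  1.25209186e-03 -7.68781233e+01] F [ 0.40187791 -0.21876461  0.51464454] op 0.023549088536140992
ped [ 0.55667328 -0.12925218] 0.04437236966718467 0.00025210166146908287 marble z 0.07144430320599504
sphere [ 0.55090827 -0.10118126  0.08648059] 0.01983352431284534
outline@.083 [ 0.55039956 -0.09992539] 0.021257657050814283 0.0001390094062131086
stopper@.115 [ 0.55062376 -0.10054005  0.115     ] px 277.2912292480469 235.0719757080078 22.568763732910156 zmax 0.12703420537458426
sphere bottle-ped tool xy mm [-28.64675838  -0.75826615] bottle-tcp tool [33.74748814 -1.07780674]
outline bottle-ped tool xy mm [-29.98531935  -0.54795673] bottle-tcp tool [32.40892717 -0.86749732]
```

View pics/w4.png

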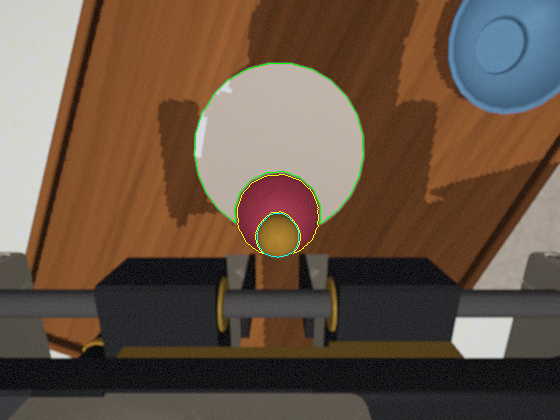

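Nothing has been touched yet: the bottle is at (278,213) and still 29 mm off. I'll push slowly now, 1.5 mm per row.

Call:
play_rows:
  series:
    - [27, 0.0015, 0, 0, 0]
    - [27, 0.003, 0, 0, 0]
    - [27, 0.0045, 0, 0, 0]
    - [27, 0.006, 0, 0, 0]
    - [27, 0.0075, 0, 0, 0]
    - [27, 0.009, 0, 0, 0]
    - [27, 0.0105, 0, 0, 0]
    - [27, 0.012, 0, 0, 0]
    - [27, 0.012, 0, 0, 0]
    - [27, 0.012, 0, 0, 0]

```text
clock: 4.45
tool_pos: [0.5449, -0.0803, 0.1432]
orientation: [-180.0, -0.0, -76.9]
force: [0.7, 0.2, 0.3]
opening: 0.0237
```

```bash
python3 wl.py w5
```

```text
4.45 tcp [ 0.54493838 -0.08027505  0.14316014] [-1.79999816e+02 -4.36803783e-03 -7.68661526e+01] F [0.71402048 0.21629541 0.28136065] op 0.02366111449885166
ped [ 0.55655267 -0.12949463] 0.04426605886667263 0.0005750066438989559 marble z 0.0714231790110846
sphere [ 0.5525401  -0.10721529  0.08597914] 0.02012822920941148
outline@.083 [ 0.55213221 -0.10618126] 0.021054588272610846 0.00011600236028117835
stopper@.115 [ 0.55225507 -0.10685765  0.115     ] px 276.9604797363281 247.29873657226562 22.50503921508789 zmax 0.1272255170586354
sphere bottle-ped tool xy mm [-22.60832188  -1.15485065] bottle-tcp tool [27.96284732 -1.2813314 ]
outline bottle-ped tool xy mm [-23.70798624  -0.99259187] bottle-tcp tool [26.86318296 -1.11907262]
```

View pics/w5.png

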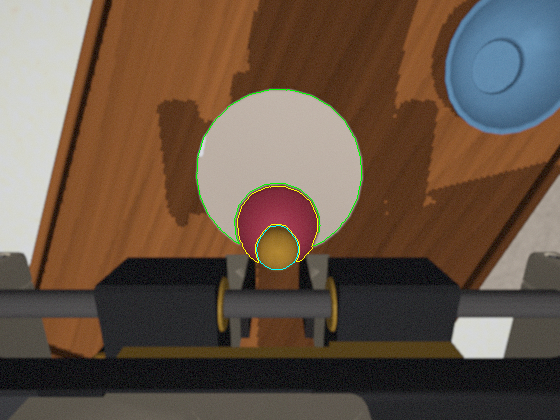

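It slides well: it's upright, now 23 mm short and about 1 mm to −y of the line. I'll push on 17 mm, drifting +1 mm in y.

Call:
play_rows:
  series:
    - [27, 0.0015, 0.0001, 0, 0]
    - [27, 0.003, 0.0002, 0, 0]
    - [27, 0.0045, 0.0003, 0, 0]
    - [27, 0.006, 0.0004, 0, 0]
    - [27, 0.0075, 0.0005, 0, 0]
    - [27, 0.009, 0.0006, 0, 0]
    - [27, 0.0105, 0.0007, 0, 0]
    - [27, 0.012, 0.0008, 0, 0]
    - [27, 0.0135, 0.0009, 0, 0]
    - [27, 0.015, 0.001, 0, 0]

```text
clock: 5.5
tool_pos: [0.5473, -0.0951, 0.1431]
orientation: [180.0, -0.0, -76.9]
force: [-0.4, 1.7, 0.3]
opening: 0.0234
```

Call:
play_rows:
  series:
    - [27, 0.001, 0, 0, 0]
    - [27, 0.002, 0, 0, 0]
    - [27, 0.002, 0, 0, 0]
    - [27, 0.002, 0, 0, 0]

```text
clock: 5.9
tool_pos: [0.5478, -0.097, 0.1432]
orientation: [-180.0, -0.0, -76.9]
force: [0.5, 0.8, 0.2]
opening: 0.024
```

```bash
python3 wl.py w6
```

```text
5.9 tcp [ 0.54781561 -0.09698829  0.14318063] [-1.79999750e+02 -2.20525130e-03 -7.68626505e+01] F [0.53484186 0.75140234 0.17596727] op 0.024016814977498656
ped [ 0.55769002 -0.13515297] 0.0394712470090375 0.004151918122983836 marble z 0.07146686905559765
sphere [ 0.55540997 -0.12392654  0.0860676 ] 0.020059647770914197
outline@.083 [ 0.55497864 -0.12285009] 0.02105514983189604 0.00011816335206409534
stopper@.115 [ 0.55514654 -0.12369801  0.115     ] px 277.0 247.0 22.203702926635742 zmax 0.12657074350178044
sphere bottle-ped tool xy mm [-11.45083887  -0.33123713] bottle-tcp tool [27.95931541 -1.27291233]
outline bottle-ped tool xy mm [-12.59715586  -0.15586102] bottle-tcp tool [26.81299842 -1.09753621]
```

View pics/w6.png

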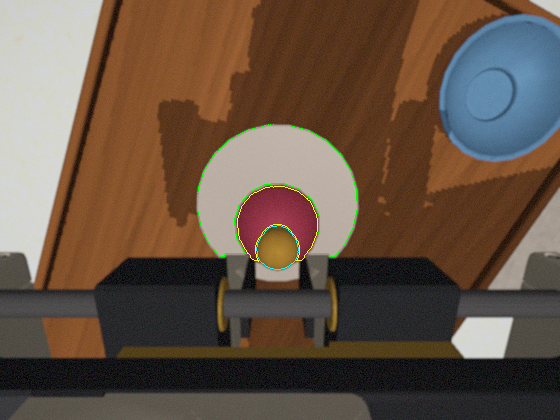

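Against the fixed pedestal centre found earlier, the bottle is about 5.5 mm short and laterally aligned. I'll push 4 mm, then back off to see the full rim.

Call:
play_rows:
  series:
    - [27, 0.001, 0, 0, 0]
    - [27, 0.002, 0, 0, 0]
    - [27, 0.003, 0, 0, 0]
    - [27, 0.004, 0, 0, 0]
    - [27, 0.004, 0, 0, 0]
    - [27, 0.004, 0, 0, 0]
    - [27, -0.006, 0, 0, 0]
    - [27, -0.02, 0, 0, 0]
    - [27, -0.035, 0, 0, 0]
    - [27, -0.035, 0, 0, 0]

```text
clock: 6.95
tool_pos: [0.5394, -0.0608, 0.1433]
orientation: [-180.0, 0.0, -76.8]
force: [0.7, -0.3, -0.5]
opening: 0.0234
```

Call:
play_rows:
  series:
    - [27, 0, 0, 0, 0]
    - [27, 0, 0, 0, 0]

```text
clock: 7.15
tool_pos: [0.5399, -0.0625, 0.1433]
orientation: [-180.0, -0.0, -76.8]
force: [1.2, -0.7, 0.6]
opening: 0.0239
```

```bash
python3 wl.py w7
```

```text
7.15 tcp [ 0.53988568 -0.0624945   0.14325738] [-1.79991113e+02 -2.57215919e-03 -7.68182183e+01] F [ 1.15823445 -0.66644745  0.56475404] op 0.02393893275602024
ped [ 0.55659068 -0.12905643] 0.044520540256273465 9.743428536248634e-05 marble z 0.07143146691622701
sphere [ 0.55631145 -0.12771339  0.08777502] 0.01906187029156671
outline@.083 [ 0.55607495 -0.12739012] 0.02099942620575782 0.00010469323586905879
stopper@.115 [ 0.55590385 -0.12747304  0.115     ] px 277.8053283691406 152.69383239746094 23.524213790893555 zmax 0.2373144004789528
sphere bottle-ped tool xy mm [-1.37133027 -0.03439133] bottle-tcp tool [67.24621766 -1.12037699]
outline bottle-ped tool xy mm [-1.74001148  0.12215291] bottle-tcp tool [66.87753645 -0.96383275]
```

View pics/w7.png

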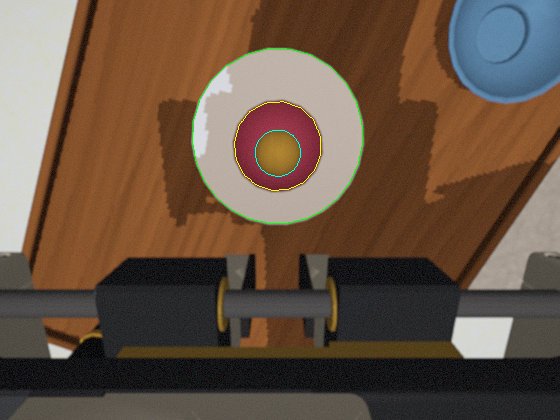

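The bottle is upright and now only about 1.5 mm short along tool x, with no sideways error. One more small tap: commanded contact is at +39 mm, so I'll go to +40.5.

Call:
play_rows:
  series:
    - [27, 0.012, 0, 0, 0]
    - [27, 0.024, 0, 0, 0]
    - [27, 0.032, 0, 0, 0]
    - [27, 0.036, 0, 0, 0]
    - [27, 0.038, 0, 0, 0]
    - [27, 0.039, 0, 0, 0]
    - [27, 0.04, 0, 0, 0]
    - [27, 0.0405, 0, 0, 0]
    - [27, 0.0405, 0, 0, 0]
    - [27, 0.0405, 0, 0, 0]

```text
clock: 8.2
tool_pos: [0.549, -0.1021, 0.1432]
orientation: [180.0, 0.0, -76.8]
force: [0.1, 1.2, -1.5]
opening: 0.0239
```

Call:
play_rows:
  series:
    - [27, -0.003, 0, 0, 0]
    - [27, -0.01, 0, 0, 0]
    - [27, -0.025, 0, 0, 0]
    - [27, -0.04, 0, 0, 0]
    - [27, -0.04, 0, 0, 0]
    - [27, -0.04, 0, 0, -0.01]
    - [27, -0.04, 0, 0, 0]

```text
clock: 8.9
tool_pos: [0.54, -0.063, 0.1433]
orientation: [-180.0, -0.0, -76.8]
force: [0.2, 0.1, -0.2]
opening: 0.0236
```

```bash
python3 wl.py w8
```

```text
8.9 tcp [ 0.54003667 -0.06299682  0.14326259] [-1.79987936e+02 -2.44051922e-03 -7.68225674e+01] F [ 0.15501134  0.09262074 -0.23396819] op 0.02357818655967397
ped [ 0.55662242 -0.12904682] 0.044513748892944044 0.0001033211920186027 marble z 0.0714230043756027
sphere [ 0.55655431 -0.12885561  0.08780409] 0.01904950090262584
outline@.083 [ 0.55634043 -0.12854576] 0.020989104222362383 0.00010801459370918559
stopper@.115 [ 0.55632359 -0.12861609  0.115     ] px 277.5 150.8913116455078 23.542871475219727 zmax 0.23731948673103426
sphere bottle-ped tool xy mm [-0.20170512  0.02272364] bottle-tcp tool [67.89012595 -1.06905981]
outline bottle-ped tool xy mm [-0.55215394  0.16033481] bottle-tcp tool [67.53967713 -0.93144865]
```

View pics/w8.png

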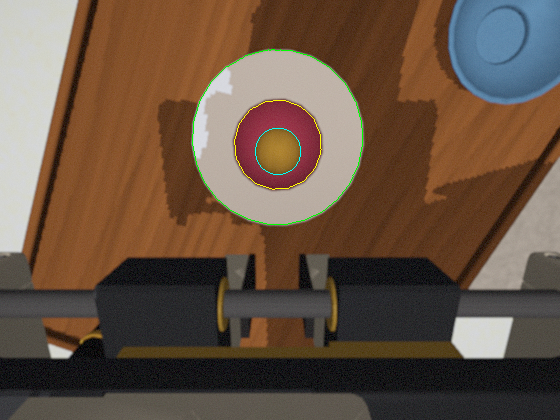

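It's centred to about 0.5 mm in the wrist view. I'll raise the hand clear and cross-check with the fixed cameras.

Call:
play_rows:
  series:
    - [27, -0.005, 0, -0.02, 0]
    - [27, -0.01, 0, -0.06, 0]
    - [27, -0.03, 0, -0.1, 0]
    - [27, -0.06, 0.03, -0.14, 0]
    - [27, -0.09, 0.06, -0.15, 0]
    - [27, -0.12, 0.1, -0.15, 0]
    - [27, -0.14, 0.13, -0.15, 0]
    - [27, -0.14, 0.13, -0.15, 0]
    - [27, -0.14, 0.13, -0.15, 0]
    - [27, -0.14, 0.13, -0.15, 0]

```text
clock: 9.95
tool_pos: [0.3822, 0.0434, 0.2934]
orientation: [-180.0, -0.0, -76.9]
force: [0.2, 0.0, -0.1]
opening: 0.0236
```

```bash
python3 - <<'E'
from plant import get_obs, snapshot
from h import *
o=get_obs();print(o['clock'],o['tool_pos'],o['force'])
ims=[]
for n,box in (("top",(315,220,390,290)),("side",(320,140,390,205))):
    s=snapshot(n);f=s["frame"];x0,y0,x1,y1=box;s0=pickle.load(open(n+"0.pkl","rb"))
    h=cv2.cvtColor(f,cv2.COLOR_RGB2HSV);m=np.zeros(f.shape[:2],bool);m[y0:y1,x0:x1]=1
    w=m&(h[...,1]<70)&(h[...,2]>90);red=big(m&((h[...,0]>165)|(h[...,0]<4))&(h[...,1]>130)&(h[...,2]>60))
    ims.append(cv2.resize(f[y0:y1,x0:x1,::-1],(390,364),interpolation=2))
    cv2.imwrite(f"pics/{n}9.png",f[:,:,::-1])
    if n=="top":
        c=max(cv2.findContours(big(w|red).astype(np.uint8),0,1)[0],key=cv2.contourArea)[:,0];print("ped",circ(cast(s,c,.07)))
    cr=max(cv2.findContours(red.astype(np.uint8),0,1)[0],key=len)[:,0];print(n,"belly",circ(cast(s,cr,.083)))
    P=pts(s);br=m&(h[...,0]>8)&(h[...,0]<32)&(h[...,1]>110)&(P[...,2]>.1);print("stopper",cast(s,[np.argwhere(big(br)).mean(0)[::-1]],.115))
cv2.imwrite("pics/c9.png",np.hstack(ims))
E
```

```text
9.95 [0.38219703 0.04340561 0.29335506] [ 0.22382716  0.01448523 -0.08540813]
ped (array([ 0.55567412, -0.12702395]), np.float64(0.044709536841704645), np.float64(0.00048074958920774367))
top belly (array([ 0.55568187, -0.12799467]), np.float64(0.019990723688487175), np.float64(0.00024929176264115873))
stopper [[ 0.55577115 -0.12831046  0.115     ]]
side belly (array([ 0.55497616, -0.13213655]), np.float64(0.021095054005463503), np.float64(0.0008977537129151173))
stopper [[ 0.55414107 -0.12437729  0.115     ]]
```

View pics/c9.png

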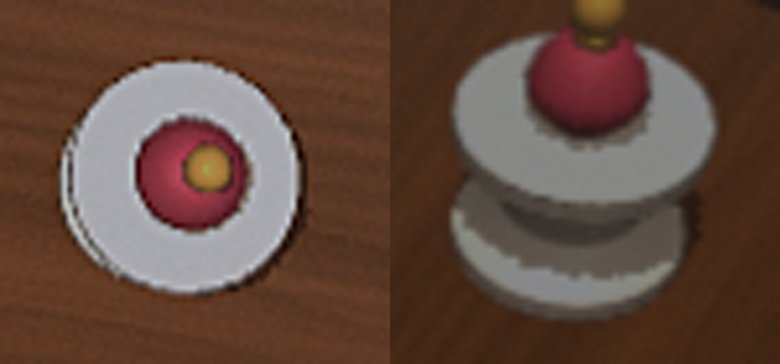

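View pics/top9.png

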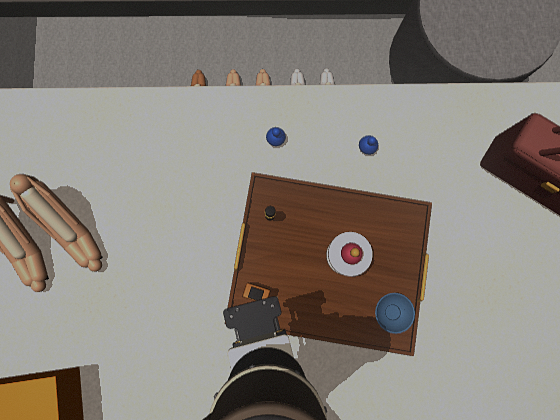

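The top view shows the bottle at (352,253), in the middle of the marble at (350,254). The cologne, lipstick, dish and pedestal are where they were. The 1 mm that the top-view pedestal fit reads differently comes from the pedestal's foot showing past the left rim. Handing in.

```bash
python3 -c "
from plant import close_job
print(close_job())"
```

```text
the job is handed in; nothing more can be done
None
```

The rose-red perfume bottle now stands upright in the middle of the pedestal, and the job is handed in at about 10 s of the 64 s allowed. I moved it about 29 mm with slow pushes of the two fingertips, held at a fixed 24 mm gap, low on its belly. The hand then backed off and rose clear. It never gripped, lifted or toppled the bottle.

**Centring:** the last wrist view, with the whole rim visible, put the bottle 0.2–0.6 mm from the pedestal's centre. The stopper was directly above the belly, so the bottle is upright.

**Cross-check:** the overhead camera put the bottle about 1 mm from centre. That pedestal fit was skewed slightly because the pedestal's foot shows past the rim. The side view's belly and stopper estimates differed from the others by 3–4 mm. I gave them less weight because that view is oblique and coarse, and I measured no pedestal centre in it.

**Surroundings:** the pedestal moved less than 0.5 mm by the wrist measurements. In the last overhead picture, the cologne, dish, lipstick and the two blue look-alike bottles looked unmoved. The wrist forces I read during the pushes were under 2 N.

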